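# Start the dust extractor from its key console

## Task

Start the bench's dust extractor at its sloping console: first press the square mains key until it latches in, then hold the bar-shaped purge key fully in for a good second and let it spring back, and last press the start key until it latches in. The start key is one of the three identical round caps in the front row; the other two are locked service keys, far stiffer and not to be forced in, so find it by feeling with light pressure after the purge. Do not press the mushroom-headed stop key, and leave the brush, wooden wedge and plaster shard around the console where they lie.

Things in the scene. Friction and masses are not known exactly. Their poses are not given: they have to be found in the camera images.
- console: Grey wedge-shaped console fixed to the bench, 190 mm deep (x) by 220 wide (y). Origin: centre of the underside; z up, x from its low front edge (40 mm high, nearest the robot) to its high rear edge (129 mm). Its flat face slopes 25 degrees: outward normal (-0.423, 0, 0.906), keys travel (0.423, 0, -0.906), square into it. Two rows of three black caps, 62 mm apart across, rows 84 mm apart up the slope.
- square_key_top (a point): Centre of the top of the square mains key: a square cap 26 x 26 mm, its top 14 mm proud of the console's face (along the normal) when out; in the rear (upper) row, any place. Over-centre latch: it resists with about 3 N at first, goes over at 3 mm and then stays down by itself at 6 mm. The point moves with the cap; its axes are the console's.
- square_key (a joint): Travel of the square key, m: 0 out, 0.006 latched in.
- bar_key_top (a point): Centre of the top of the bar-shaped purge key: an oblong cap 42 mm across the console by 17 mm up the slope, its top 14 mm proud of the face; in the rear row, any place. Spring return: 1.5 N at first, 5 N fully in. The point moves with the cap.
- bar_key (a joint): Travel of the bar key, m: 0 out, 0.006 fully in; springs back when let go.
- stop_key_top (a point): Centre of the top of the mushroom-headed stop key: a round head 38 mm across on a stem, its top 22 mm proud of the face; in the rear row, any place. Not to be pressed.
- stop_key (a joint): Travel of the stop key, m: 0 out, 0.006 in; springs back.
- round1 (a point): Centre of the top of the left (console's +y) of the three round caps of the front row, when out: 28 mm diameter, top 14 mm proud of the face. One of the three, any of them, is the live start key; the other two, of exactly the same look, are locked: 9 N before they give at all, 14 N at 2.5 mm, not to be forced. The point is fixed to the console; its axes are the console's.
- round2 (a point): The same for the middle round cap.
- round3 (a point): The same for the right (console's -y) round cap.
- start_key (a joint): Travel of the live start key, whichever round cap that is, m: 0 out, 0.006 latched in. Over-centre latch as on the square key: about 3 N at first, goes over at 3 mm, stays in at 6 mm.
- locked_a (a joint): Travel of one of the two locked round keys (either place), m: 0 out; springs back; it must not be forced in by more than about 2 mm.
- locked_b (a joint): The same for the other locked round key.
- brush: Bystander: brush, 170 mm, lying beside the console on its right, along the console's x; origin under its middle.
- wedge: Bystander: stepped wooden wedge 100 x 40 x 24 mm, lying beside the console on its left; origin under its middle.
- shard: Bystander: plaster shard 50 x 65 x 32 mm, lying before the console's front edge; origin under its middle.

How it is judged (in metres and radians):
On the way, in this order (a step that is already met when the one before it is completed fails the run):
1. the square key is latched in, the start key still out (value of joint square_key above 0.0045 m and value of joint start_key below 0.0025 m), for 0.2 s.
2. the bar key is held in for 0.8 s, the start key still out (all of step 1 and value of joint bar_key above 0.004 m), for 0.8 s.
3. the bar key has sprung back, the start key still out (value of joint bar_key below 0.0015 m and value of joint start_key below 0.0025 m), for 0.1 s.
4. the start key is latched in (value of joint each of square_key, start_key above 0.0045 m and value of joint bar_key below 0.0025 m), for 0.2 s.
At the end, for the whole second after the job is handed in: The square key and the live start key are latched in (more than 4.5 mm of their 6 mm), the bar key, the stop key and the two locked keys are out (less than 1.5 mm in) (value of joint each of square_key, start_key above 0.0045 m and value of joint each of bar_key, stop_key, locked_a, locked_b below 0.0015 m); the robot touches nothing.
It fails at once if the bar or start key is pressed while the square key is out (value of joint square_key below 0.0025 m and value of joint any of bar_key, start_key above 0.003 m).
It fails at once if the stop key is pressed (more than 2 mm) (value of joint stop_key above 0.002 m).
It fails at once if a locked round key is forced in (more than 2.5 mm) (value of joint any of locked_a, locked_b above 0.0025 m).
It fails at once if the brush, wedge or shard is moved by more than 20 mm (distance of any of brush, wedge, shard from where it was at the start of the episode above 0.02 m).
It also fails if it takes over 48 s, if anything falls off the work surface, if the arm or the gripper's body presses on something with over 40 N, if the wrist force passes 120 N, or if a joint passes its speed limit or range.

## Robot

A 6-joint arm with a two-finger parallel gripper is mounted at the origin on the work surface. World frame = base frame: x ahead of the robot, y to its left, z up, the work surface at z = 0. Lengths are in m, angles in degrees, forces in N, time in s.
With the tool pointing down it reaches from about 0.25 to 0.775 m from the base axis. Payload 4 kg.
Tool frame: the origin (TCP) lies at the very end of the fingers, on their centre line; the grasp point (between the pads) lies 19 mm behind it; z points along the fingers, y is the direction in which the jaws open and shut (so a half turn about z gives the same grasp; the last joint's range is limited). The gripper opens to 85 mm and grips with 20 to 120 N. Pads are 22 mm wide; open, the fingers measure 114 mm over their backs; the gripper's body (76 mm by 85 mm) begins 54 mm behind the grasp point. The pads swing forward as they close: fully open they stand 13 mm farther back than shut.
Start: joints at [-72.084, 4.996, 78.535, -0, 96.463, -5.907], TCP at [0.222, -0.503, 0.231] pointing down, gripper open.
Joint ranges: [-177.83, 177.83], [-43.37, 116.18], [15.69, 146.23], [-61.86, 241.86], [9.47, 152.12], [-147.06, 147.06]. Speed limits (degrees/s): [159.86, 159.86, 180, 180, 180, 180].

## Interface

Orientations are given as a 3x3 rotation matrix whose columns are the frame's x, y, z axes.
In Python, from rig import read_state, viewer, arm gives the robot as it stands.
- The arm moves only by the tool apply_moves, never from a script. Its argument "moves" is a list of rows, each an object of numbers: "wx", "wy", "wz": the turn, a rotation vector about the tool's x, y, z in rad; "dx", "dy", "dz": the shift along the tool's x, y, z in mm; "fingers": the finger opening in mm, from 0 to 85.4. A call has 1 to 8 rows; each row shifts and turns the commanded pose from where the row before left it, along the tool's axes as they then stand; what a row does not reach is not made up. A row lasts 1/12 s, in which the tool goes at most 41.7 mm and 7.16 degrees, less where a joint would pass 70% of its speed; a pose out of reach is approached as far as the arm can. A call with a gripper value outside its range is refused whole. The fingers move at their own pace and stop on an object; "squeeze" is the grip in N (left out, the last holds). Time passes only in rows, so rows that do not move let the fingers close. It gives the time, the measured TCP pose, the force and the opening at its end, in the units of the state.
- read_state(): the state, without advancing time (a new reading comes with each control period).
- viewer.capture(name): name is "scene" or "top" or "wrist"; returns a dict with "pixels" (384x512x3 uint8, blue, green, red), "vfov" (degrees; the focal length in pixels is half the picture's height over the tangent of half this angle, whatever the lens; pixels are square), "cx", "cy" (the principal point, pixels), "T" (4x4, takes a point from camera to world coordinates); the wrist camera has in their place "mount" (4x4, takes a point from camera to tool coordinates, whose origin is the TCP and whose axes are the flange's). Camera axes: x right, y up, looking along -z (the intrinsics and any distortion apply to the point x, -y, -z); pixel columns grow to the right and rows downward; lengths in m; the calibration is good to about 2 mm. A picture is of the moment at which its call begins: read the wrist's pose just before it. There is no depth.
- arm.finish_job(): hands the job in, once; it reports no verdict.
The state is a dict: "time": time; "joint_pos": joint angles; "joint_velocities": joint speeds; "effort": joint torques, N m; "ee_pos": TCP position; "orientation": TCP orientation; "wrist_force": force on the tool from outside, world axes, zero at the start; "moment": the same for the moment, N m; "grip_width": finger opening in m.
Only numpy, scipy, OpenCV 4.12 (cv2) and the standard library are available. Lean on these libraries where they do the work, as an engineer would, in place of code of your own. Each camera call takes 0.05 s, during which the arm holds its last target. There are 200 camera calls.

## Working session

There is one attempt and no reset: what is moved stays moved. The work goes in short steps, Python scripts to look and compute and a tool call to move; the robot and the scene stay as the last step left them, time stands still between calls to the robot, and variables do not carry over. Pictures are saved under pics/ and viewed, about 8 in all and at most 12, crops included, and the job is handed in when it is done.

Besides the shell and the picture viewer there is one more tool, called after "Request:" as name(argument=value, ...), one argument or row to a line, values as JSON. apply_moves: Moves the arm, as the interface text tells. Its arguments: {"type":"object","properties":{"moves":{"type":"array","items":{"type":"object","properties":{"wx":{"type":"number"},"wy":{"type":"number"},"wz":{"type":"number"},"dx":{"type":"number"},"dy":{"type":"number"},"dz":{"type":"number"},"fingers":{"type":"number"}}}},"squeeze":{"type":"number"}},"required":["moves"]}

```bash
mkdir -p pics; ls; python3 - <<'E'
from rig import read_state, viewer, arm
import cv2,pickle
s=read_state(); print({k:s[k] for k in('time','ee_pos','orientation','wrist_force','grip_width')})
d={}
for n in("scene","top"):
    c=viewer.capture(n); d[n]=c; cv2.imwrite(f"pics/{n}0.png",c["pixels"]); print(n,{k:v for k,v in c.items() if k!="pixels"})
pickle.dump(d,open("cams.pkl","wb"))
E
```

```text
pics
{'time': 0.0, 'ee_pos': array([ 0.22200345, -0.50266656,  0.23012146]), 'orientation': array([[ 9.14785274e-01,  4.03939909e-01, -6.72531716e-04],
       [ 4.03940399e-01, -9.14782868e-01,  2.11172863e-03],
       [ 2.37790980e-04, -2.20344099e-03, -9.99997544e-01]]), 'wrist_force': array([-0.0563829 , -0.04357838, -0.33270342]), 'grip_width': 0.0852116759188784}
scene {'vfov': 54.88460946723182, 'cx': 256.1291961329955, 'cy': 190.35228386878865, 'T': array([[-0.88799163, -0.2347723 ,  0.39541477,  0.83924815],
       [ 0.45929113, -0.49552836,  0.73722676,  0.61121569],
       [ 0.02285881,  0.83626169,  0.54785387,  0.53100635],
       [ 0.        ,  0.        ,  0.        ,  1.        ]])}
top {'vfov': 54.505423010583044, 'cx': 260.8918228807895, 'cy': 192.4896630061071, 'T': array([[ 0.02174894,  0.99389653, -0.10815113,  0.43059949],
       [-0.99936559,  0.01856108, -0.03039588,  0.03119169],
       [-0.02820296,  0.1087436 ,  0.99366968,  0.82002312],
       [ 0.        ,  0.        ,  0.        ,  1.        ]])}
```

View pics/scene0.png

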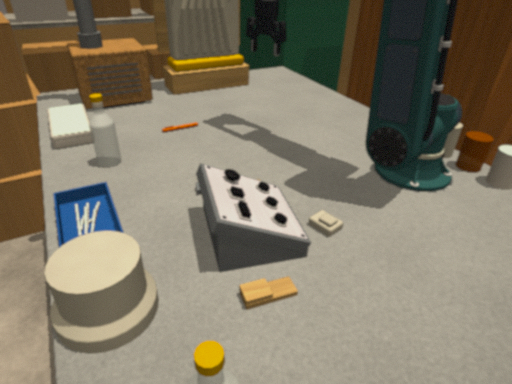

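View pics/top0.png

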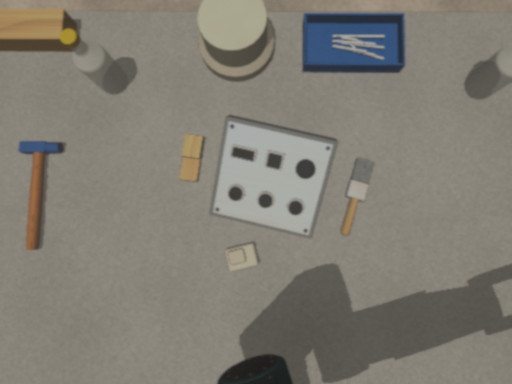

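Top view: rear row, from left to right, is bar (243,154), square (274,160) and stop (305,168). The round caps are at about (235,193), (265,200) and (295,208). Next I enlarge a crop to measure these more closely.

```bash
python3 - <<'E'
import cv2,pickle
d=pickle.load(open("cams.pkl","rb"))
a=cv2.resize(d["top"]["pixels"][108:244,200:345],None,fx=5,fy=5,interpolation=cv2.INTER_CUBIC)
cv2.imwrite("pics/c1.png",a[:600]); print(a.shape)
b=cv2.resize(d["scene"]["pixels"][155:275,190:315],None,fx=5,fy=5,interpolation=cv2.INTER_CUBIC)
cv2.imwrite("pics/c2.png",b)
E
```

```text
(680, 725, 3)
```

View pics/c1.png

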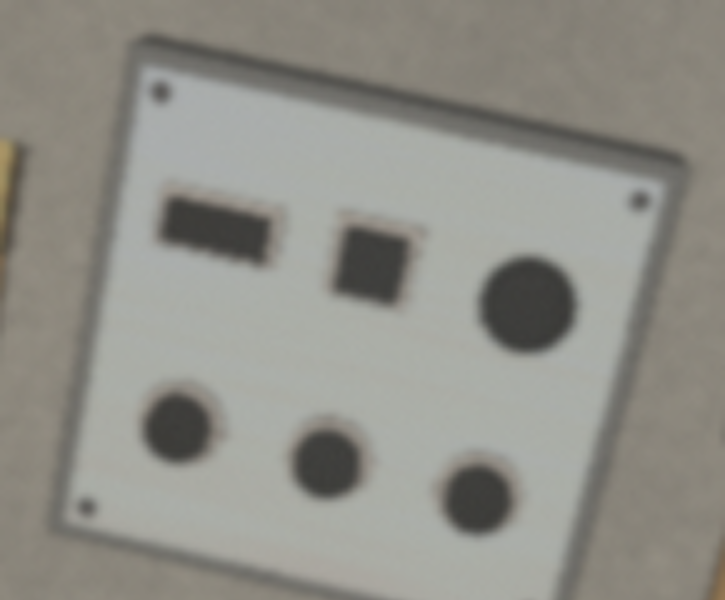

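View pics/c2.png

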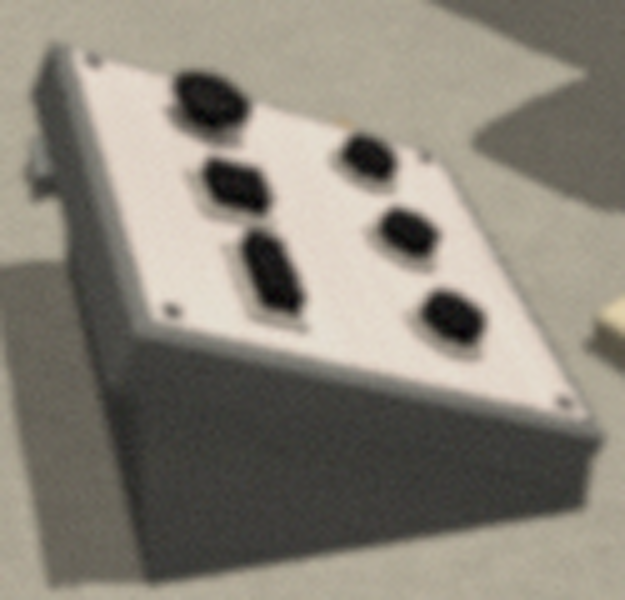

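Top crop centres: bar (215,229), square (373,264), stop (528,305), rounds (178,428), (327,463), (477,499). Scene crop centres: stop (211,101), square (237,185), bar (271,270), rounds from right to left (369,157), (408,232), (453,317). I fit the console pose to both views.

```bash
cat > h.py <<'E'
import numpy as np,pickle,cv2
from scipy.optimize import least_squares
d=pickle.load(open("cams.pkl","rb"))
c,s=np.cos(np.radians(25)),np.sin(np.radians(25))
U=np.array([c,0,s]);N=np.array([-s,0,c])
def proj(cam,P):
    T=cam["T"];q=(P-T[:3,3])@T[:3,:3];f=192/np.tan(np.radians(cam["vfov"]/2))
    return np.c_[cam["cx"]+f*q[:,0]/-q[:,2],cam["cy"]-f*q[:,1]/-q[:,2]]
def local(s0=0,y0=0):
    L=lambda a,y,h:np.array([0,y0+y,.0845])+(s0+a)*U+h*N
    return np.array([L(.042,.062,.014),L(.042,0,.014),L(.042,-.062,.022),L(-.042,.062,.014),L(-.042,0,.014),L(-.042,-.062,.014)])
def Rz(a):return np.array([[np.cos(a),-np.sin(a),0],[np.sin(a),np.cos(a),0],[0,0,1]])
def world(p,P):return P@Rz(p[2]).T+[p[0],p[1],0]
E
python3 - <<'E'
from h import *
o=lambda a,x,y:np.array([x,y])+(np.array(a)+.5)/5-.5
mt=o([(215,229),(373,264),(528,305),(178,428),(327,463),(477,499)],200,108)
ms=o([(271,270),(237,185),(211,101),(453,317),(408,232),(369,157)],190,155)
def r(p,which=3):
    W=world(p,local(p[3])); e=[]
    if which&1:e.append(proj(d["top"],W)-mt)
    if which&2:e.append(proj(d["scene"],W)-ms)
    return np.vstack(e).ravel()
for w in(1,2,3):
    f=least_squares(r,[.45,0,-.2,0],args=(w,),x_scale=[.01,.01,.01,.01]);print(w,f.x[:2],np.degrees(f.x[2]),f.x[3],np.abs(f.fun).max())
    if w==3: print(f.fun.reshape(-1,2).round(1)); p=f.x
# s0=0 fit using 3 params
g=least_squares(lambda q:r([*q,0]),p[:3],x_scale=.01);print(g.x,np.degrees(g.x[2]),np.abs(g.fun).max())
print(world(g.x,local()).round(4)); np.save("p.npy",g.x)
C=np.array([[x,y,z] for x,z in((-.095,.04),(.095,.129),(.095,0)) for y in(.11,-.11)])
print(((proj(d["top"],world(g.x,C))-[200,108])*5).round());print(((proj(d["scene"],world(g.x,C))-[190,155])*5).round())
E
```

```text
1 [0.54989578 0.03369406] -12.240256104205507 -0.012007272223844831 0.3376097941318221
2 [0.55985861 0.02869695] -12.035520474394842 -0.02312251565000694 0.8674507524526689
3 [0.55682512 0.03214815] -12.169693107996324 -0.01885999087631244 0.955789748472597
[[ 0.4 -0.2]
 [-0.2 -0.1]
 [-0.  -0.1]
 [ 0.2 -0.3]
 [ 0.2 -0.3]
 [ 0.3 -0.4]
 [ 0.4  0.5]
 [ 0.2  0.3]
 [ 0.6 -1. ]
 [ 0.2  0. ]
 [ 0.2  0.1]
 [ 0.1  0.2]]
[ 0.54062023  0.03779648 -0.21379771] -12.249706562018511 3.6256614711878115
[[ 0.5852  0.0916  0.1149]
 [ 0.572   0.031   0.1149]
 [ 0.5556 -0.0289  0.1222]
 [ 0.5108  0.1077  0.0794]
 [ 0.4976  0.0471  0.0794]
 [ 0.4845 -0.0135  0.0794]]
[[ 40. 522.]
 [552. 646.]
 [123.  27.]
 [688. 154.]
 [159. 118.]
 [637. 227.]]
[[607. 434.]
 [438. 148.]
 [131. 326.]
 [ 45.  32.]
 [143. 588.]
 [ 62. 265.]]
```

```bash
python3 - <<'E'
from h import *
o=lambda a,x,y:np.array([x,y])+(np.array(a)+.5)/5-.5
mt=o([(215,229),(373,264),(528,305),(178,428),(327,463),(477,499),(50,527),(137,38),(688,158)],200,108)
ms=o([(271,270),(237,185),(211,101),(453,317),(408,232),(369,157),(600,437),(137,335),(58,43),(150,582)],190,155)
C=np.array([[-.095,.11,.04],[.095,.11,.129],[.095,-.11,.129],[.095,.11,0]])
def r(p):
    W=world(p,np.vstack([local(p[3]),C]))
    return np.vstack([proj(d["top"],W[:9])-mt+p[4:6],proj(d["scene"],W)-ms+p[6:8]]).ravel()
def rr(p):return np.r_[r(p),p[4:]/2]
f=least_squares(rr,[.45,0,-.2,0,0,0,0,0],x_scale=.01,loss="soft_l1");p=f.x
print(p.round(4),np.degrees(p[2]));print(r(p).reshape(-1,2).round(1))
print(world(p,local(p[3])).round(4));np.save("p.npy",p)
E
```

```text
[ 5.3780e-01  3.3200e-02 -2.1060e-01  1.0000e-04 -1.2723e+00 -4.2990e-01
 -4.7600e-01  3.3927e+00] -12.064745362537993
[[ 0.1 -0.3]
 [-0.2 -0.2]
 [ 0.4 -0.1]
 [-0.1  0.1]
 [ 0.2  0.1]
 [ 0.6  0. ]
 [-0.7  0.7]
 [-1.5 -0.6]
 [ 1.4  0.5]
 [ 0.5 -0.5]
 [ 0.1 -0.4]
 [ 0.5 -1.4]
 [ 0.3 -0.7]
 [ 0.2 -0.4]
 [ 0.  -0.2]
 [ 1.2  1.2]
 [-0.6  0.2]
 [-2.3  0.4]
 [-0.9  3. ]]
[[ 0.5823  0.0871  0.115 ]
 [ 0.5693  0.0264  0.115 ]
 [ 0.553  -0.0335  0.1222]
 [ 0.5078  0.103   0.0795]
 [ 0.4949  0.0424  0.0795]
 [ 0.4819 -0.0183  0.0795]]
```

```bash
cat >> h.py <<'E'
from scipy.spatial.transform import Rotation as Ro
def Rt(yaw):return Rz(yaw)@np.c_[U,[0,-1,0],-N]
def plan(target,yaw):
    from rig import read_state
    st=read_state();R=st["orientation"];Rg=Rt(yaw)
    w=Ro.from_matrix(R.T@Rg).as_rotvec();dd=(np.array(target)-st["ee_pos"])*1000
    print("t",st["time"],"pos",st["ee_pos"].round(4),"F tool",(R.T@st["wrist_force"]).round(2),"grip",round(st["grip_width"],4))
    print("rotvec",w.round(4),np.degrees(np.linalg.norm(w)).round(1),"d in goal axes",(Rg.T@dd).round(1),"in cur axes",(R.T@dd).round(1))
E
python3 - <<'E'
from h import *
p=np.load("p.npy");W=world(p,local(0));N_=Rz(p[2])@N
plan(W[1]+.12*N_,p[2])
E
```

```text
t 0.1 pos [ 0.222  -0.5027  0.2302] F tool [-0.41  1.   -0.76] grip 0.0855
rotvec [-0.1386  0.4223  0.6159] 43.5 d in goal axes [ 158.8 -590.    81.3] in cur axes [ 490.3 -373.5    7.4]
```

Request:
apply_moves(
  moves=[
    {"wx": -0.0173,"wy": 0.0528,"wz": 0.077,"fingers": 0},
    {"wx": -0.0173,"wy": 0.0528,"wz": 0.077,"fingers": 0},
    {"wx": -0.0173,"wy": 0.0528,"wz": 0.077,"fingers": 0},
    {"wx": -0.0173,"wy": 0.0528,"wz": 0.077,"fingers": 0},
    {"wx": -0.0173,"wy": 0.0528,"wz": 0.077,"fingers": 0},
    {"wx": -0.0173,"wy": 0.0528,"wz": 0.077,"fingers": 0},
    {"wx": -0.0173,"wy": 0.0528,"wz": 0.077,"fingers": 0},
    {"wx": -0.0173,"wy": 0.0528,"wz": 0.077,"fingers": 0},
  ],
  squeeze=40,
)

```text
validation failed for argument at $.mo...
```

Request:
apply_moves(
  moves=[
    {"dx": 10,"dy": -37,"dz": 5},
    {"dx": 10,"dy": -37,"dz": 5},
    {"dx": 10,"dy": -37,"dz": 5},
    {"dx": 10,"dy": -37,"dz": 5},
    {"dx": 10,"dy": -37,"dz": 5},
    {"dx": 10,"dy": -37,"dz": 5},
    {"dx": 10,"dy": -37,"dz": 5},
    {"dx": 10,"dy": -37,"dz": 5},
  ],
)

```text
validation failed for argument at $.mo...
```

Request:
apply_moves(
  moves=[
    {"dx": 10,"dy": -37,"dz": 5},
    {"dx": 10,"dy": -37,"dz": 5},
    {"dx": 10,"dy": -37,"dz": 5},
    {"dx": 10,"dy": -37,"dz": 5},
    {"dx": 10,"dy": -37,"dz": 5},
    {"dx": 10,"dy": -37,"dz": 5},
    {"dx": 10,"dy": -37,"dz": 5},
    {"dx": 10,"dy": -37,"dz": 5},
  ],
)

```text
validation failed for argument at $.mo...
```

```bash
python3 - <<'E'
from h import *
from rig import viewer,read_state
p=np.load("p.npy");W=world(p,local(0));N_=Rz(p[2])@N
plan(W[1]+.12*N_,p[2])
s=read_state();c=viewer.capture("wrist");c["s"]=s;pickle.dump(c,open("w1.pkl","wb"))
print({k:v for k,v in c.items() if k not in("pixels","s")})
cv2.imwrite("pics/w1.png",c["pixels"])
E
```

```text
t 0.1 pos [ 0.222  -0.5027  0.2302] F tool [-0.41  1.   -0.76] grip 0.0855
rotvec [-0.1386  0.4223  0.6159] 43.5 d in goal axes [ 158.8 -590.    81.3] in cur axes [ 490.3 -373.5    7.4]
{'vfov': 63.84559282845481, 'cx': 255.3440793766842, 'cy': 193.60345164762316, 'mount': array([[ 9.10434654e-05,  9.61390009e-01,  2.75189465e-01,
         7.21283407e-02],
       [ 9.99999978e-01, -3.56004248e-05, -2.06467100e-04,
        -3.78879574e-04],
       [-1.88698545e-04,  2.75189478e-01, -9.61389991e-01,
        -1.41447641e-01],
       [ 0.00000000e+00,  0.00000000e+00,  0.00000000e+00,
         1.00000000e+00]])}
```

View pics/w1.png

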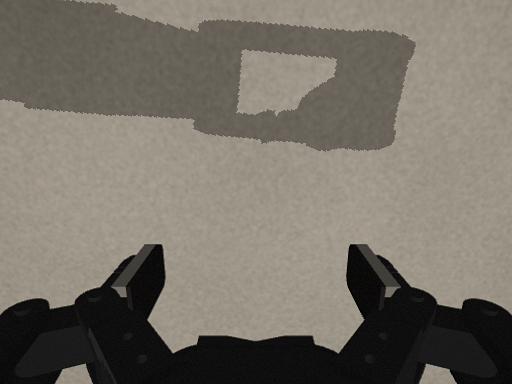

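The wrist picture shows only the bench and the open jaws, because the moves were refused. I'll send complete rows with every field.

Request:
apply_moves(
  moves=[
    {"dx": 0,"dy": 0,"dz": 0,"wx": -0.0173,"wy": 0.0528,"wz": 0.077,"fingers": 0},
    {"dx": 0,"dy": 0,"dz": 0,"wx": -0.0173,"wy": 0.0528,"wz": 0.077,"fingers": 0},
    {"dx": 0,"dy": 0,"dz": 0,"wx": -0.0173,"wy": 0.0528,"wz": 0.077,"fingers": 0},
    {"dx": 0,"dy": 0,"dz": 0,"wx": -0.0173,"wy": 0.0528,"wz": 0.077,"fingers": 0},
    {"dx": 0,"dy": 0,"dz": 0,"wx": -0.0173,"wy": 0.0528,"wz": 0.077,"fingers": 0},
    {"dx": 0,"dy": 0,"dz": 0,"wx": -0.0173,"wy": 0.0528,"wz": 0.077,"fingers": 0},
    {"dx": 0,"dy": 0,"dz": 0,"wx": -0.0173,"wy": 0.0528,"wz": 0.077,"fingers": 0},
    {"dx": 0,"dy": 0,"dz": 0,"wx": -0.0173,"wy": 0.0528,"wz": 0.077,"fingers": 0},
  ],
  squeeze=40,
)

```text
time: 0.82
ee_pos: [0.2219, -0.5032, 0.2311]
orientation: [[0.884, -0.213, 0.416], [-0.193, -0.977, -0.091], [0.426, 0.0, -0.905]]
wrist_force: [-0.6, -0.5, 0.0]
grip_width: -0.0002
```

Request:
apply_moves(
  moves=[
    {"dx": 10,"dy": -37,"dz": 5,"wx": 0,"wy": 0,"wz": 0,"fingers": 0},
    {"dx": 10,"dy": -37,"dz": 5,"wx": 0,"wy": 0,"wz": 0,"fingers": 0},
    {"dx": 10,"dy": -37,"dz": 5,"wx": 0,"wy": 0,"wz": 0,"fingers": 0},
    {"dx": 10,"dy": -37,"dz": 5,"wx": 0,"wy": 0,"wz": 0,"fingers": 0},
    {"dx": 10,"dy": -37,"dz": 5,"wx": 0,"wy": 0,"wz": 0,"fingers": 0},
    {"dx": 10,"dy": -37,"dz": 5,"wx": 0,"wy": 0,"wz": 0,"fingers": 0},
    {"dx": 10,"dy": -37,"dz": 5,"wx": 0,"wy": 0,"wz": 0,"fingers": 0},
    {"dx": 10,"dy": -37,"dz": 5,"wx": 0,"wy": 0,"wz": 0,"fingers": 0},
  ],
)

```text
time: 1.48
ee_pos: [0.3716, -0.2307, 0.2283]
orientation: [[0.886, -0.21, 0.414], [-0.19, -0.978, -0.091], [0.424, 0.002, -0.906]]
wrist_force: [1.4, 0.6, 0.1]
grip_width: -0.0003
```

Request:
apply_moves(
  moves=[
    {"dx": 10,"dy": -37,"dz": 5,"wx": 0,"wy": 0,"wz": 0,"fingers": 0},
    {"dx": 10,"dy": -37,"dz": 5,"wx": 0,"wy": 0,"wz": 0,"fingers": 0},
    {"dx": 10,"dy": -37,"dz": 5,"wx": 0,"wy": 0,"wz": 0,"fingers": 0},
    {"dx": 10,"dy": -37,"dz": 5,"wx": 0,"wy": 0,"wz": 0,"fingers": 0},
    {"dx": 10,"dy": -37,"dz": 5,"wx": 0,"wy": 0,"wz": 0,"fingers": 0},
    {"dx": 10,"dy": -37,"dz": 5,"wx": 0,"wy": 0,"wz": 0,"fingers": 0},
    {"dx": 10,"dy": -37,"dz": 5,"wx": 0,"wy": 0,"wz": 0,"fingers": 0},
    {"dx": 0,"dy": 0,"dz": 0,"wx": 0,"wy": 0,"wz": 0,"fingers": 0},
  ],
)

```text
time: 2.15
ee_pos: [0.5036, 0.0116, 0.2253]
orientation: [[0.888, -0.199, 0.414], [-0.181, -0.98, -0.083], [0.422, -0.002, -0.906]]
wrist_force: [0.0, 0.2, 0.6]
grip_width: 0.0
```

```bash
python3 - <<'E'
from h import *
from rig import viewer,read_state
p=np.load("p.npy");W=world(p,local(0));N_=Rz(p[2])@N
plan(W[1]+.12*N_,p[2])
s=read_state();c=viewer.capture("wrist");c["s"]=s;pickle.dump(c,open("w1.pkl","wb"))
M=np.eye(4);M[:3,:3]=s["orientation"];M[:3,3]=s["ee_pos"];c["T"]=M@c["mount"]
print(proj(c,W).round(0).tolist())
cv2.imwrite("pics/w2.png",c["pixels"])
E
```

```text
t 2.15 pos [0.5036 0.0116 0.2253] F tool [ 0.22 -0.22 -0.54] grip 0.0
rotvec [-0.0058  0.0001  0.0088] 0.6 d in goal axes [  8.7 -28.3   5.8] in cur axes [  9.  -28.1   6. ]
[[157.0, 177.0], [226.0, 178.0], [297.0, 181.0], [163.0, 262.0], [228.0, 263.0], [292.0, 264.0]]
```

View pics/w2.png

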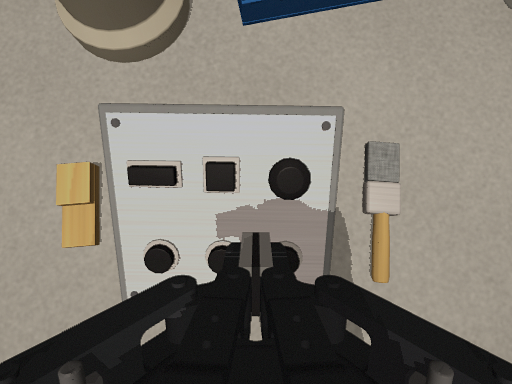

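The wrist view shows bar (153,175), square (221,176), stop (289,178) and round1 (158,257). These lie about 5 px left of the prediction, so I refine with this view.

```bash
python3 - <<'E'
from h import *
p=np.load("p.npy");c=pickle.load(open("w1.pkl","rb"));s=c["s"]
M=np.eye(4);M[:3,:3]=s["orientation"];M[:3,3]=s["ee_pos"];c["T"]=M@c["mount"]
# screws/corner omitted; caps 0..3
m=np.array([(153,175),(221,176),(289,178),(158.5,257)])
o=lambda a,x,y:np.array([x,y])+(np.array(a)+.5)/5-.5
mt=o([(215,229),(373,264),(528,305),(178,428),(327,463),(477,499)],200,108)
for mode in("wrist","both"):
    def r(q):
        W=world(q,local(0))+[0,0,q[3]]
        e=np.r_[(proj(c,W[:4])-m).ravel(),q[3]/.003]
        return e if mode=="wrist" else np.r_[e,(proj(d["top"],W)-mt).ravel()*1.0]
    f=least_squares(r,[*p[:3],0],x_scale=.01);print(mode,f.x.round(4),f.fun.round(1));print(world(f.x,local(0)).round(4)+[0,0,f.x[3]])
    if mode=="wrist":np.save("q.npy",f.x);q=f.x
W=world(q,local(0))+[0,0,q[3]];N_=Rz(q[2])@N
plan(W[1]+.02*N_,q[2])
E
```

```text
wrist [ 0.5424  0.0383 -0.2178 -0.0052] [-0.7 -0.8 -0.5 -0.6  0.8  0.5  0.4  0.9 -1.7]
[[ 0.5872      0.0919      0.10974775]
 [ 0.5738      0.0314      0.10974775]
 [ 0.5571     -0.0284      0.11704775]
 [ 0.5128      0.1084      0.07424775]
 [ 0.4994      0.0478      0.07424775]
 [ 0.486      -0.0127      0.07424775]]
both [ 0.5414  0.0376 -0.2156 -0.0041] [-0.3 -0.1  0.3 -0.1  1.9  1.   1.   1.9 -1.4 -0.6 -1.4 -1.1 -1.2 -0.8
 -1.1 -0.9 -1.2 -0.8 -1.1 -0.6 -1.1]
[[ 0.5861     0.0913     0.1108381]
 [ 0.5728     0.0307     0.1108381]
 [ 0.5563    -0.0291     0.1181381]
 [ 0.5117     0.1076     0.0753381]
 [ 0.4985     0.047      0.0753381]
 [ 0.4852    -0.0135     0.0753381]]
t 2.2 pos [0.5026 0.0086 0.2251] F tool [-0.01  0.08 -0.32] grip 0.0
rotvec [-0.0051  0.0011  0.0144] 0.9 d in goal axes [  9.8 -37.6 111.8] in cur axes [ 10.4 -36.9 112. ]
```

Request:
apply_moves(
  moves=[
    {"dx": 5,"dy": -19,"dz": 0,"wx": -0.0026,"wy": 0,"wz": 0.007,"fingers": 0},
    {"dx": 5,"dy": -18,"dz": 0,"wx": -0.0025,"wy": 0,"wz": 0.007,"fingers": 0},
    {"dx": 0,"dy": 0,"dz": 28,"wx": 0,"wy": 0,"wz": 0,"fingers": 0},
    {"dx": 0,"dy": 0,"dz": 28,"wx": 0,"wy": 0,"wz": 0,"fingers": 0},
    {"dx": 0,"dy": 0,"dz": 28,"wx": 0,"wy": 0,"wz": 0,"fingers": 0},
    {"dx": 0,"dy": 0,"dz": 18,"wx": 0,"wy": 0,"wz": 0,"fingers": 0},
    {"dx": 0,"dy": 0,"dz": 0,"wx": 0,"wy": 0,"wz": 0,"fingers": 0},
    {"dx": 0,"dy": 0,"dz": 0,"wx": 0,"wy": 0,"wz": 0,"fingers": 0},
  ],
)

```text
time: 2.87
ee_pos: [0.5599, 0.0276, 0.1364]
orientation: [[0.884, -0.226, 0.409], [-0.204, -0.974, -0.096], [0.421, 0.001, -0.907]]
wrist_force: [0.2, -0.4, 0.8]
grip_width: 0.0003
```

```bash
cat >> h.py <<'E'
def where(i,off):
    q=np.load("q.npy");W=world(q,local(0))+[0,0,q[3]];plan(W[i]+off*(Rz(q[2])@N),q[2])
E
python3 - <<'E'
from h import *
from rig import viewer
where(1,0)
c=viewer.capture("wrist");pickle.dump(c,open("w2.pkl","wb"));cv2.imwrite("pics/w3.png",c["pixels"])
E
```

```text
t 2.8667 pos [0.5599 0.0276 0.1364] F tool [ 0.62  0.3  -0.62] grip 0.0003
rotvec [ 0.0054  0.0023 -0.0084] 0.6 d in goal axes [ 0.3 -6.7 29.5] in cur axes [ 0.3 -6.9 29.4]
```

View pics/w3.png

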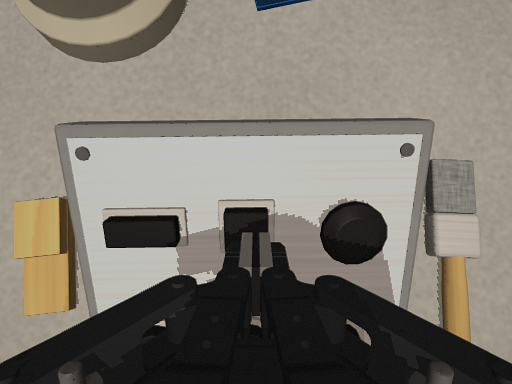

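The square cap's centre is near column 246 and the shut tip at column 258, which agrees with the computed −7 mm. I'll shift across and come down.

Request:
apply_moves(
  moves=[
    {"dx": 0,"dy": -7,"dz": 10,"wx": 0.005,"wy": 0.002,"wz": -0.008,"fingers": 0},
    {"dx": 0,"dy": 0,"dz": 12,"wx": 0,"wy": 0,"wz": 0,"fingers": 0},
    {"dx": 0,"dy": 0,"dz": 0,"wx": 0,"wy": 0,"wz": 0,"fingers": 0},
    {"dx": 0,"dy": 0,"dz": 0,"wx": 0,"wy": 0,"wz": 0,"fingers": 0},
  ],
)

```text
time: 3.25
ee_pos: [0.5712, 0.0339, 0.117]
orientation: [[0.885, -0.214, 0.414], [-0.194, -0.977, -0.091], [0.424, -0.0, -0.906]]
wrist_force: [0.4, 0.2, -0.7]
grip_width: -0.0003
```

```bash
python3 -c "
from h import *
where(1,0)"
```

```text
t 3.25 pos [0.5712 0.0339 0.117 ] F tool [ 0.04 -0.27  0.74] grip -0.0003
rotvec [-0.0011 -0.0014  0.0015] 0.1 d in goal axes [-0.3  1.9  7.8] in cur axes [-0.3  1.9  7.8]
```

Request:
apply_moves(
  moves=[
    {"dx": 0,"dy": 0,"dz": 3,"wx": 0,"wy": 0,"wz": 0,"fingers": 0},
    {"dx": 0,"dy": 0,"dz": 0,"wx": 0,"wy": 0,"wz": 0,"fingers": 0},
  ],
)

```text
time: 3.42
ee_pos: [0.5732, 0.0337, 0.1156]
orientation: [[0.884, -0.214, 0.416], [-0.194, -0.977, -0.09], [0.426, -0.001, -0.905]]
wrist_force: [0.4, 0.9, 2.0]
grip_width: -0.0002
```

```bash
python3 -c "
from h import *
where(1,0)"
```

```text
t 3.4167 pos [0.5732 0.0337 0.1156] F tool [ 1.05 -0.97 -1.72] grip -0.0002
rotvec [-0.0017 -0.0039  0.0012] 0.3 d in goal axes [-1.5  2.1  5.7] in cur axes [-1.6  2.1  5.6]
```

Request:
apply_moves(
  moves=[
    {"dx": 0,"dy": 1,"dz": 1,"wx": 0,"wy": 0,"wz": 0,"fingers": 0},
    {"dx": 0,"dy": 0,"dz": 1,"wx": 0,"wy": 0,"wz": 0,"fingers": 0},
    {"dx": 0,"dy": 0,"dz": 0,"wx": 0,"wy": 0,"wz": 0,"fingers": 0},
  ],
)

```text
time: 3.67
ee_pos: [0.5736, 0.0323, 0.1135]
orientation: [[0.884, -0.214, 0.416], [-0.194, -0.977, -0.091], [0.426, -0.001, -0.905]]
wrist_force: [-0.3, -0.5, -0.2]
grip_width: 0.0001
```

Request:
apply_moves(
  moves=[
    {"dx": 0,"dy": 0,"dz": 1,"wx": 0,"wy": 0,"wz": 0,"fingers": 0},
    {"dx": 0,"dy": 0,"dz": 0,"wx": 0,"wy": 0,"wz": 0,"fingers": 0},
  ],
)

```text
time: 3.83
ee_pos: [0.5738, 0.0322, 0.1121]
orientation: [[0.884, -0.215, 0.415], [-0.194, -0.977, -0.091], [0.425, -0.001, -0.905]]
wrist_force: [-0.1, -0.3, 0.1]
grip_width: -0.0001
```

Request:
apply_moves(
  moves=[
    {"dx": 0,"dy": 0,"dz": 1,"wx": 0,"wy": 0,"wz": 0,"fingers": 0},
    {"dx": 0,"dy": 0,"dz": 0,"wx": 0,"wy": 0,"wz": 0,"fingers": 0},
  ],
)

```text
time: 4.0
ee_pos: [0.5742, 0.0322, 0.1112]
orientation: [[0.884, -0.215, 0.415], [-0.195, -0.977, -0.091], [0.425, -0.001, -0.905]]
wrist_force: [0.0, 1.2, 0.4]
grip_width: 0.0001
```

Request:
apply_moves(
  moves=[
    {"dx": 0,"dy": 0,"dz": 1,"wx": 0,"wy": 0,"wz": 0,"fingers": 0},
    {"dx": 0,"dy": 0,"dz": 0,"wx": 0,"wy": 0,"wz": 0,"fingers": 0},
  ],
)

```text
time: 4.17
ee_pos: [0.5749, 0.0321, 0.1108]
orientation: [[0.884, -0.215, 0.416], [-0.195, -0.977, -0.091], [0.426, -0.001, -0.905]]
wrist_force: [-0.4, 0.1, -0.4]
grip_width: -0.0002
```

```bash
python3 -c "
from h import *
where(1,0)"
```

```text
t 4.1667 pos [0.5749 0.0321 0.1108] F tool [-0.56  0.03  0.2 ] grip -0.0002
rotvec [-0.0015 -0.0033  0.001 ] 0.2 d in goal axes [-1.3  1.   0.5] in cur axes [-1.3  1.   0.5]
```

Request:
apply_moves(
  moves=[
    {"dx": -1,"dy": 1,"dz": 1,"wx": 0,"wy": 0,"wz": 0,"fingers": 0},
    {"dx": 0,"dy": 0,"dz": 0,"wx": 0,"wy": 0,"wz": 0,"fingers": 0},
  ],
)

```text
time: 4.33
ee_pos: [0.5749, 0.032, 0.1107]
orientation: [[0.883, -0.214, 0.418], [-0.195, -0.977, -0.089], [0.428, -0.003, -0.904]]
wrist_force: [-1.2, 3.5, 3.6]
grip_width: 0.0
```

Request:
apply_moves(
  moves=[
    {"dx": 0,"dy": 0,"dz": 1,"wx": 0,"wy": 0,"wz": 0,"fingers": 0},
    {"dx": 0,"dy": 0,"dz": 0,"wx": 0,"wy": 0,"wz": 0,"fingers": 0},
  ],
)

```text
time: 4.5
ee_pos: [0.575, 0.032, 0.1107]
orientation: [[0.883, -0.214, 0.418], [-0.195, -0.977, -0.089], [0.427, -0.003, -0.904]]
wrist_force: [-6.6, 3.4, 9.0]
grip_width: 0.0002
```

Request:
apply_moves(
  moves=[
    {"dx": 0,"dy": 0,"dz": 1,"wx": 0,"wy": 0,"wz": 0,"fingers": 0},
    {"dx": 0,"dy": 0,"dz": 0,"wx": 0,"wy": 0,"wz": 0,"fingers": 0},
  ],
)

```text
time: 4.67
ee_pos: [0.575, 0.032, 0.1106]
orientation: [[0.883, -0.214, 0.417], [-0.195, -0.977, -0.089], [0.427, -0.002, -0.904]]
wrist_force: [-12.1, 3.8, 15.3]
grip_width: 0.0001
```

Request:
apply_moves(
  moves=[
    {"dx": 0,"dy": 0,"dz": 1,"wx": 0,"wy": 0,"wz": 0,"fingers": 0},
    {"dx": 0,"dy": 0,"dz": 0,"wx": 0,"wy": 0,"wz": 0,"fingers": 0},
  ],
)

```text
time: 4.83
ee_pos: [0.5751, 0.0319, 0.1106]
orientation: [[0.883, -0.214, 0.417], [-0.195, -0.977, -0.089], [0.427, -0.002, -0.904]]
wrist_force: [-17.4, 4.9, 20.5]
grip_width: 0.0
```

```bash
python3 -c "
from h import *
where(1,0)"
```

```text
t 4.8333 pos [0.5751 0.0319 0.1106] F tool [ -7.59  -1.06 -26.25] grip 0.0
rotvec [-0.0029 -0.0044  0.0008] 0.3 d in goal axes [-1.4  0.8  0.3] in cur axes [-1.4  0.8  0.2]
```

A hard stop at z = 0.1107 came after about 5.5 mm of travel, with an initial force and then a slack stretch. That fits a latch, so I back off and check, refitting with the cap plane height now known.

Request:
apply_moves(
  moves=[
    {"dx": 0,"dy": 0,"dz": -10,"wx": 0,"wy": 0,"wz": 0,"fingers": 0},
    {"dx": 0,"dy": 0,"dz": -25,"wx": 0,"wy": 0,"wz": 0,"fingers": 0},
    {"dx": 0,"dy": -31,"dz": -10,"wx": 0,"wy": 0,"wz": 0,"fingers": 0},
    {"dx": 0,"dy": -31,"dz": 0,"wx": 0,"wy": 0,"wz": 0,"fingers": 0},
    {"dx": 0,"dy": 0,"dz": 0,"wx": 0,"wy": 0,"wz": 0,"fingers": 0},
    {"dx": 0,"dy": 0,"dz": 0,"wx": 0,"wy": 0,"wz": 0,"fingers": 0},
  ],
)

```text
time: 5.33
ee_pos: [0.5698, 0.0967, 0.1472]
orientation: [[0.885, -0.212, 0.415], [-0.192, -0.977, -0.09], [0.425, -0.0, -0.905]]
wrist_force: [0.5, -0.2, -0.4]
grip_width: -0.0001
```

```bash
python3 - <<'E'
from h import *
from rig import viewer,read_state
c=pickle.load(open("w1.pkl","rb"));s=c["s"]
M=np.eye(4);M[:3,:3]=s["orientation"];M[:3,3]=s["ee_pos"];c["T"]=M@c["mount"]
m=np.array([(153,175),(221,176),(289,178),(158.5,257)])
f=least_squares(lambda q:(proj(c,world(q,local(0))[:4]+[0,0,.001])-m).ravel(),[.54,.035,-.21],x_scale=.01)
q=np.r_[f.x,.001];np.save("q.npy",q);print(q,f.fun.round(1))
where(0,0)
s=read_state();c=viewer.capture("wrist");c["s"]=s;pickle.dump(c,open("w4.pkl","wb"))
M[:3,:3]=s["orientation"];M[:3,3]=s["ee_pos"];c["T"]=M@c["mount"]
print(proj(c,world(q,local(0))+[0,0,.001]).round().tolist())
cv2.imwrite("pics/w4.png",c["pixels"])
E
```

```text
[ 0.54126205  0.03759845 -0.21881686  0.001     ] [-2.  -1.3 -0.2 -1.1  2.8  0.2 -0.7  2.1]
t 5.3333 pos [0.5698 0.0967 0.1472] F tool [0.31 0.05 0.55] grip -0.0001
rotvec [-0.0023 -0.0027  0.0048] 0.3 d in goal axes [ 2.3  1.9 35.6] in cur axes [ 2.2  2.  35.6]
[[261.0, 222.0], [363.0, 223.0], [473.0, 228.0], [260.0, 337.0], [350.0, 337.0], [441.0, 338.0]]
```

View pics/w4.png

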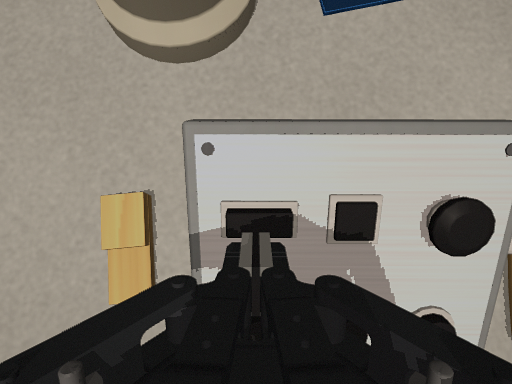

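The square cap now sits centred in its bezel, so it's in. The bar's centre is at (259,223) against a predicted (261,222). Next I press the bar and hold it.

Request:
apply_moves(
  moves=[
    {"dx": 2,"dy": 1,"dz": 15,"wx": 0,"wy": 0,"wz": 0,"fingers": 0},
    {"dx": 0,"dy": 0,"dz": 15,"wx": 0,"wy": 0,"wz": 0,"fingers": 0},
    {"dx": 0,"dy": 0,"dz": 4,"wx": 0,"wy": 0,"wz": 0,"fingers": 0},
    {"dx": 0,"dy": 0,"dz": 3,"wx": 0,"wy": 0,"wz": 0,"fingers": 0},
    {"dx": 0,"dy": 0,"dz": 2,"wx": 0,"wy": 0,"wz": 0,"fingers": 0},
    {"dx": 0,"dy": 0,"dz": 2,"wx": 0,"wy": 0,"wz": 0,"fingers": 0},
    {"dx": 0,"dy": 0,"dz": 0,"wx": 0,"wy": 0,"wz": 0,"fingers": 0},
  ],
)

```text
time: 5.97
ee_pos: [0.5883, 0.09, 0.1115]
orientation: [[0.884, -0.215, 0.415], [-0.195, -0.977, -0.091], [0.425, -0.0, -0.905]]
wrist_force: [-3.4, -1.7, 2.4]
grip_width: -0.0
```

```bash
python3 -c "
from h import *
where(0,0)"
```

```text
t 5.9667 pos [0.5883 0.09   0.1115] F tool [-1.63  2.42 -3.44] grip -0.0
rotvec [-0.001  -0.003   0.0018] 0.2 d in goal axes [-0.3 -0.6 -5.1] in cur axes [-0.3 -0.7 -5.1]
```

Travel is about 5 mm. I push a little more to reach the stop, then hold.

Request:
apply_moves(
  moves=[
    {"dx": 0,"dy": 0,"dz": 2,"wx": 0,"wy": 0,"wz": 0,"fingers": 0},
    {"dx": 0,"dy": 0,"dz": 1,"wx": 0,"wy": 0,"wz": 0,"fingers": 0},
    {"dx": 0,"dy": 0,"dz": 0,"wx": 0,"wy": 0,"wz": 0,"fingers": 0},
  ],
)

```text
time: 6.22
ee_pos: [0.5892, 0.0902, 0.1111]
orientation: [[0.884, -0.215, 0.416], [-0.195, -0.977, -0.091], [0.426, -0.0, -0.905]]
wrist_force: [-14.8, -1.3, 14.0]
grip_width: -0.0001
```

```bash
python3 -c "
from h import *
where(0,0)"
```

```text
t 6.2167 pos [0.5892 0.0902 0.1111] F tool [ -6.9    4.4  -18.69] grip -0.0001
rotvec [-0.0012 -0.0033  0.0019] 0.2 d in goal axes [-0.8 -0.3 -5.7] in cur axes [-0.8 -0.3 -5.7]
```

Request:
apply_moves(
  moves=[
    {"dx": 0,"dy": 0,"dz": 0,"wx": 0,"wy": 0,"wz": 0,"fingers": 0},
    {"dx": 0,"dy": 0,"dz": 0,"wx": 0,"wy": 0,"wz": 0,"fingers": 0},
    {"dx": 0,"dy": 0,"dz": 0,"wx": 0,"wy": 0,"wz": 0,"fingers": 0},
    {"dx": 0,"dy": 0,"dz": 0,"wx": 0,"wy": 0,"wz": 0,"fingers": 0},
    {"dx": 0,"dy": 0,"dz": 0,"wx": 0,"wy": 0,"wz": 0,"fingers": 0},
    {"dx": 0,"dy": 0,"dz": 0,"wx": 0,"wy": 0,"wz": 0,"fingers": 0},
    {"dx": 0,"dy": 0,"dz": 0,"wx": 0,"wy": 0,"wz": 0,"fingers": 0},
    {"dx": 0,"dy": 0,"dz": 0,"wx": 0,"wy": 0,"wz": 0,"fingers": 0},
  ],
)

```text
time: 6.88
ee_pos: [0.5891, 0.0902, 0.1111]
orientation: [[0.884, -0.215, 0.416], [-0.194, -0.977, -0.091], [0.426, -0.0, -0.905]]
wrist_force: [-14.1, -0.7, 14.1]
grip_width: 0.0001
```

Request:
apply_moves(
  moves=[
    {"dx": 0,"dy": 0,"dz": 0,"wx": 0,"wy": 0,"wz": 0,"fingers": 0},
    {"dx": 0,"dy": 0,"dz": 0,"wx": 0,"wy": 0,"wz": 0,"fingers": 0},
    {"dx": 0,"dy": 0,"dz": 0,"wx": 0,"wy": 0,"wz": 0,"fingers": 0},
    {"dx": 0,"dy": 0,"dz": 0,"wx": 0,"wy": 0,"wz": 0,"fingers": 0},
    {"dx": 0,"dy": 0,"dz": 0,"wx": 0,"wy": 0,"wz": 0,"fingers": 0},
    {"dx": 0,"dy": 0,"dz": 0,"wx": 0,"wy": 0,"wz": 0,"fingers": 0},
    {"dx": 0,"dy": 0,"dz": 0,"wx": 0,"wy": 0,"wz": 0,"fingers": 0},
    {"dx": 0,"dy": 0,"dz": 0,"wx": 0,"wy": 0,"wz": 0,"fingers": 0},
  ],
)

```text
time: 7.55
ee_pos: [0.5892, 0.0902, 0.1111]
orientation: [[0.884, -0.215, 0.416], [-0.194, -0.977, -0.091], [0.426, -0.0, -0.905]]
wrist_force: [-13.7, -0.5, 13.5]
grip_width: 0.0
```

```bash
python3 -c "
from h import *
where(0,0)"
```

```text
t 7.55 pos [0.5892 0.0902 0.1111] F tool [ -6.23   3.43 -17.87] grip 0.0
rotvec [-0.0013 -0.0036  0.002 ] 0.2 d in goal axes [-0.8 -0.3 -5.7] in cur axes [-0.8 -0.3 -5.7]
```

It was held at the stop for 1.4 s under 18 N. I release it and move over round1.

Request:
apply_moves(
  moves=[
    {"dx": 0,"dy": 0,"dz": -12,"wx": 0,"wy": 0,"wz": 0,"fingers": 0},
    {"dx": 0,"dy": 0,"dz": -22,"wx": 0,"wy": 0,"wz": 0,"fingers": 0},
    {"dx": -28,"dy": 0,"dz": 0,"wx": 0,"wy": 0,"wz": 0,"fingers": 0},
    {"dx": -28,"dy": 0,"dz": 0,"wx": 0,"wy": 0,"wz": 0,"fingers": 0},
    {"dx": -28,"dy": 0,"dz": 0,"wx": 0,"wy": 0,"wz": 0,"fingers": 0},
    {"dx": 0,"dy": 0,"dz": 0,"wx": 0,"wy": 0,"wz": 0,"fingers": 0},
    {"dx": 0,"dy": 0,"dz": 0,"wx": 0,"wy": 0,"wz": 0,"fingers": 0},
  ],
)

```text
time: 8.13
ee_pos: [0.5003, 0.1103, 0.1028]
orientation: [[0.884, -0.213, 0.416], [-0.193, -0.977, -0.09], [0.425, -0.001, -0.905]]
wrist_force: [0.7, 0.1, 0.8]
grip_width: -0.0001
```

```bash
python3 - <<'E'
from h import *
from rig import viewer
where(3,0)
c=viewer.capture("wrist");cv2.imwrite("pics/w5.png",c["pixels"])
E
```

```text
t 8.1333 pos [0.5003 0.1103 0.1028] F tool [ 0.91 -0.22 -0.44] grip -0.0001
rotvec [-0.0029 -0.003   0.0035] 0.3 d in goal axes [ 1.2  0.  25.3] in cur axes [ 1.1  0.1 25.3]
```

View pics/w5.png

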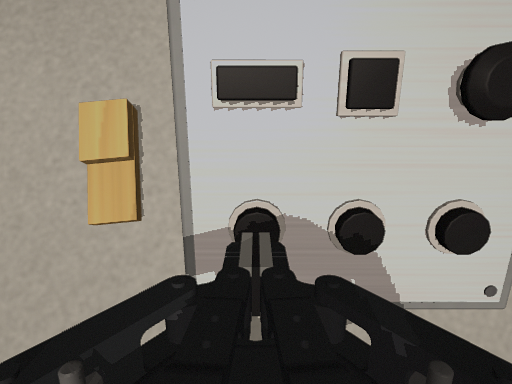

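The bar has sprung out, the square is in, and round1 is under the tip. Now I feel it lightly.

Request:
apply_moves(
  moves=[
    {"dx": 1,"dy": 0,"dz": 11,"wx": 0,"wy": 0,"wz": 0,"fingers": 0},
    {"dx": 0,"dy": 0,"dz": 10,"wx": 0,"wy": 0,"wz": 0,"fingers": 0},
    {"dx": 0,"dy": 0,"dz": 2,"wx": 0,"wy": 0,"wz": 0,"fingers": 0},
    {"dx": 0,"dy": 0,"dz": 0,"wx": 0,"wy": 0,"wz": 0,"fingers": 0},
    {"dx": 0,"dy": 0,"dz": 0,"wx": 0,"wy": 0,"wz": 0,"fingers": 0},
  ],
)

```text
time: 8.6
ee_pos: [0.5122, 0.1071, 0.0826]
orientation: [[0.884, -0.215, 0.415], [-0.195, -0.977, -0.091], [0.425, -0.0, -0.905]]
wrist_force: [1.1, -1.2, 0.1]
grip_width: -0.0001
```

```bash
python3 -c "
from h import *
where(3,0)"
```

```text
t 8.6 pos [0.5122 0.1071 0.0826] F tool [1.3  0.96 0.47] grip -0.0001
rotvec [-0.0012 -0.0021  0.0016] 0.2 d in goal axes [-1.4 -0.5  1.7] in cur axes [-1.4 -0.5  1.7]
```

Request:
apply_moves(
  moves=[
    {"dx": 0,"dy": 0,"dz": 1,"wx": 0,"wy": 0,"wz": 0,"fingers": 0},
    {"dx": 0,"dy": 0,"dz": 0,"wx": 0,"wy": 0,"wz": 0,"fingers": 0},
  ],
)

```text
time: 8.77
ee_pos: [0.5124, 0.1073, 0.0822]
orientation: [[0.884, -0.215, 0.416], [-0.195, -0.977, -0.091], [0.425, -0.001, -0.905]]
wrist_force: [-0.7, -0.7, -0.2]
grip_width: 0.0002
```

```bash
python3 -c "
from h import *
where(3,0)"
```

```text
t 8.7667 pos [0.5124 0.1073 0.0822] F tool [-0.57  0.8  -0.07] grip 0.0002
rotvec [-0.0019 -0.0031  0.0019] 0.2 d in goal axes [-1.4 -0.3  1.3] in cur axes [-1.4 -0.3  1.3]
```

Request:
apply_moves(
  moves=[
    {"dx": 0,"dy": 0,"dz": 0.7,"wx": 0,"wy": 0,"wz": 0,"fingers": 0},
    {"dx": 0,"dy": 0,"dz": 0,"wx": 0,"wy": 0,"wz": 0,"fingers": 0},
  ],
)

```text
time: 8.93
ee_pos: [0.5126, 0.1073, 0.0817]
orientation: [[0.884, -0.214, 0.416], [-0.194, -0.977, -0.09], [0.426, -0.001, -0.905]]
wrist_force: [-0.6, 0.2, 0.6]
grip_width: 0.0001
```

```bash
python3 -c "
from h import *
where(3,0)"
```

```text
t 8.9333 pos [0.5126 0.1073 0.0817] F tool [-0.28 -0.09 -0.83] grip 0.0001
rotvec [-0.0021 -0.0033  0.002 ] 0.3 d in goal axes [-1.3 -0.2  0.8] in cur axes [-1.3 -0.2  0.8]
```

Not touching yet. I go on in small steps.

Request:
apply_moves(
  moves=[
    {"dx": -1,"dy": 0,"dz": 0.7,"wx": 0,"wy": 0,"wz": 0,"fingers": 0},
    {"dx": 0,"dy": 0,"dz": 0,"wx": 0,"wy": 0,"wz": 0,"fingers": 0},
    {"dx": 0,"dy": 0,"dz": 0,"wx": 0,"wy": 0,"wz": 0,"fingers": 0},
  ],
)

```text
time: 9.18
ee_pos: [0.5124, 0.1075, 0.0813]
orientation: [[0.883, -0.214, 0.417], [-0.194, -0.977, -0.09], [0.427, -0.001, -0.904]]
wrist_force: [-0.9, 0.1, 2.1]
grip_width: -0.0004
```

Request:
apply_moves(
  moves=[
    {"dx": 0,"dy": 0,"dz": 0.7,"wx": 0,"wy": 0,"wz": 0,"fingers": 0},
    {"dx": 0,"dy": 0,"dz": 0,"wx": 0,"wy": 0,"wz": 0,"fingers": 0},
    {"dx": 0,"dy": 0,"dz": 0,"wx": 0,"wy": 0,"wz": 0,"fingers": 0},
  ],
)

```text
time: 9.43
ee_pos: [0.5127, 0.1074, 0.0804]
orientation: [[0.883, -0.214, 0.417], [-0.194, -0.977, -0.09], [0.427, -0.001, -0.904]]
wrist_force: [0.7, -0.3, 3.2]
grip_width: -0.0004
```

```bash
python3 -c "
from h import *
where(3,0)"
```

```text
t 9.4333 pos [0.5127 0.1074 0.0804] F tool [ 2.04  0.16 -2.57] grip -0.0004
rotvec [-0.0023 -0.0044  0.002 ] 0.3 d in goal axes [-0.9 -0.1 -0.5] in cur axes [-0.9 -0.1 -0.5]
```

Request:
apply_moves(
  moves=[
    {"dx": 0,"dy": 0,"dz": 0.7,"wx": 0,"wy": 0,"wz": 0,"fingers": 0},
    {"dx": 0,"dy": 0,"dz": 0,"wx": 0,"wy": 0,"wz": 0,"fingers": 0},
    {"dx": 0,"dy": 0,"dz": 0,"wx": 0,"wy": 0,"wz": 0,"fingers": 0},
  ],
)

```text
time: 9.68
ee_pos: [0.5121, 0.1073, 0.0786]
orientation: [[0.884, -0.215, 0.414], [-0.195, -0.977, -0.09], [0.424, -0.001, -0.906]]
wrist_force: [0.4, 0.2, 1.0]
grip_width: -0.0001
```

```bash
python3 -c "
from h import *
where(3,0)"
```

```text
t 9.6833 pos [0.5121 0.1073 0.0786] F tool [ 0.73 -0.26 -0.73] grip -0.0001
rotvec [-0.0016 -0.0017  0.002 ] 0.2 d in goal axes [ 0.5 -0.3 -1.8] in cur axes [ 0.5 -0.3 -1.8]
```

It gives 2 mm or more at under 3 N, so round1 is the live key. I continue in.

Request:
apply_moves(
  moves=[
    {"dx": 0,"dy": 0,"dz": 0.7,"wx": 0,"wy": 0,"wz": 0,"fingers": 0},
    {"dx": 0,"dy": 0,"dz": 0,"wx": 0,"wy": 0,"wz": 0,"fingers": 0},
    {"dx": 0,"dy": 0,"dz": 0,"wx": 0,"wy": 0,"wz": 0,"fingers": 0},
  ],
)

```text
time: 9.93
ee_pos: [0.5123, 0.1071, 0.0778]
orientation: [[0.885, -0.215, 0.414], [-0.194, -0.977, -0.091], [0.424, -0.0, -0.906]]
wrist_force: [0.1, -0.5, 0.1]
grip_width: 0.0001
```

Request:
apply_moves(
  moves=[
    {"dx": 0,"dy": 0,"dz": 1,"wx": 0,"wy": 0,"wz": 0,"fingers": 0},
    {"dx": 0,"dy": 0,"dz": 1,"wx": 0,"wy": 0,"wz": 0,"fingers": 0},
    {"dx": 0,"dy": 0,"dz": 0,"wx": 0,"wy": 0,"wz": 0,"fingers": 0},
  ],
)

```text
time: 10.18
ee_pos: [0.5134, 0.107, 0.0763]
orientation: [[0.884, -0.214, 0.415], [-0.194, -0.977, -0.091], [0.425, -0.001, -0.905]]
wrist_force: [-0.7, -0.1, -0.5]
grip_width: -0.0002
```

Request:
apply_moves(
  moves=[
    {"dx": 0,"dy": 0,"dz": 1,"wx": 0,"wy": 0,"wz": 0,"fingers": 0},
    {"dx": 0,"dy": 0,"dz": 1,"wx": 0,"wy": 0,"wz": 0,"fingers": 0},
    {"dx": 0,"dy": 0,"dz": 0,"wx": 0,"wy": 0,"wz": 0,"fingers": 0},
  ],
)

```text
time: 10.43
ee_pos: [0.5143, 0.1069, 0.0756]
orientation: [[0.884, -0.215, 0.415], [-0.195, -0.977, -0.091], [0.425, -0.001, -0.905]]
wrist_force: [-4.6, -0.2, 5.2]
grip_width: 0.0001
```

```bash
python3 -c "
from h import *
where(3,0)"
```

```text
t 10.4333 pos [0.5143 0.1069 0.0756] F tool [-1.86  1.15 -6.6 ] grip 0.0001
rotvec [-0.0018 -0.0026  0.0018] 0.2 d in goal axes [-0.3 -0.2 -5.5] in cur axes [-0.3 -0.2 -5.5]
```

Bottomed at 5.5–6 mm with the same slack stretch as the square key. I push briefly, then retreat and look.

Request:
apply_moves(
  moves=[
    {"dx": 0,"dy": 0,"dz": 1,"wx": 0,"wy": 0,"wz": 0,"fingers": 0},
    {"dx": 0,"dy": 0,"dz": 0,"wx": 0,"wy": 0,"wz": 0,"fingers": 0},
    {"dx": 0,"dy": 0,"dz": -10,"wx": 0,"wy": 0,"wz": 0,"fingers": 0},
    {"dx": 0,"dy": 0,"dz": -25,"wx": 0,"wy": 0,"wz": 0,"fingers": 0},
    {"dx": 0,"dy": 0,"dz": -40,"wx": 0,"wy": 0,"wz": 0,"fingers": 0},
    {"dx": -30,"dy": 0,"dz": -20,"wx": 0,"wy": 0,"wz": 0,"fingers": 0},
    {"dx": 0,"dy": 0,"dz": 0,"wx": 0,"wy": 0,"wz": 0,"fingers": 0},
    {"dx": 0,"dy": 0,"dz": 0,"wx": 0,"wy": 0,"wz": 0,"fingers": 0},
  ],
)

```text
time: 11.1
ee_pos: [0.4486, 0.1218, 0.1489]
orientation: [[0.883, -0.213, 0.419], [-0.193, -0.977, -0.089], [0.428, -0.003, -0.904]]
wrist_force: [0.3, -0.8, -0.2]
grip_width: -0.0003
```

```bash
python3 - <<'E'
from h import *
from rig import viewer
where(3,0)
c=viewer.capture("wrist")["pixels"];t=viewer.capture("top")["pixels"]
o=cv2.resize(c[0:300,100:512],None,fx=1.9,fy=1.9,interpolation=cv2.INTER_CUBIC);cv2.imwrite("pics/w6.png",o)
E
```

```text
t 11.1 pos [0.4486 0.1218 0.1489] F tool [0.35 0.74 0.37] grip -0.0003
rotvec [-0.0041 -0.0063  0.0028] 0.5 d in goal axes [29.7  0.1 89.4] in cur axes [29.1  0.5 89.6]
```

View pics/w6.png

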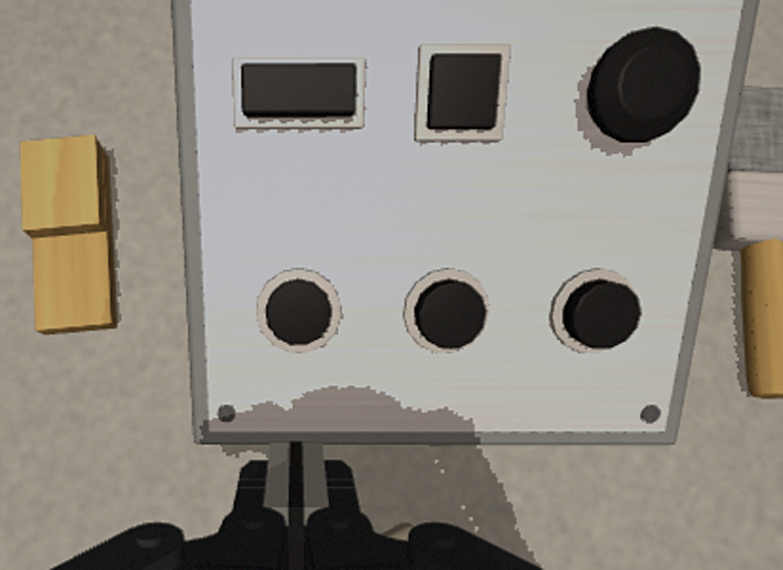

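Round1's cap, at (299,311), looks smaller and its sides no longer show, so it's in. Round2 and round3 stand proud, the bar is out, the square is in, and the brush and wedge look undisturbed. The arm is clear, so I hand in.

```bash
python3 -c "
from rig import arm
print(arm.finish_job())"
```

```text
the job is handed in; nothing more can be done
None
```

The dust extractor's start sequence is done and the job is handed in, about 11 s into the 48 s allowed. No verdict is reported, so what follows rests on my own force readings and pictures.

- **Square mains key:** pressed first. It gave with a light force, went slack, then hit a hard stop after about 5.5 mm, and later pictures show it staying down.
- **Bar purge key:** held against its stop at about 18 N for some 1.4 s, then let go. The next picture shows it back out.
- **Start key:** it is the left round cap (round1). It gave more than 2 mm at under 3 N, went slack and bottomed at about 5.5–6 mm. In the last picture it sits visibly lower than the other two caps.
- **Not touched:** I did not press the stop key or the other two round caps. The brush and wedge look unmoved. The shard was not in the last picture, but the arm never went near it.

At hand-in the arm was about 90 mm off the console face, with only noise-level force at the wrist.

One disagreement came up: the first camera fits put the console's position and height several millimetres apart (up to about 5 mm in height). I settled the height by touch at the square key.

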